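Stow the capsule cap in the parts tray and slide the tray home under the shelf

TASK

Put the blue capsule cap in the empty front compartment of the black parts tray, then slide the tray, far end first and pull towards you, into the bay under the cherry shelf until it presses against the rubber buffers at the back, and leave it resting against them. The runners in there are hidden and not quite true, so feel your way along them and never force the tray: about a kilo and a half of push (15 N) is the most they may take. Leave the elbow adaptor in its compartment and everything else where it stands.

Things in the scene. Friction and masses are not known exactly. Their poses are not given: they have to be found in the camera images.
- cap_c (a point): Blue plastic capsule cap, a round cap with a domed top, 40 mm across (43 mm at its foot rim), 44 mm tall, 35 g, standing dome up on the bench. The point is on its axis, half-way up (22 mm above its foot).
- tray: Black steel parts tray lying on the bench, open on top, 150 mm long (its x) x 130 mm wide (its y) x 30 mm tall, walls and floor 4 mm thick, about 0.4 kg. Origin: centre of its underside. Its +x end goes into the bay first; the pull is on its -x end. A 4 mm wall across at x = 0 parts a front compartment (beside the pull) from a rear one. It slides on the bench (friction about 0.6), also in the bay.
- tray_front (a point): Middle of the tray's front compartment, on its floor (4 mm above the bench), with the tray's axes, 36.5 mm from the tray's origin along its -x. The compartment is empty, 69 mm long (tray x) and 122 mm wide (tray y), its walls 26 mm deep.
- tray_pull (a point): Grasp point of the tray's pull: an ash block 22 mm wide (tray y), sticking out 40 mm from the tray's -x end wall, from 12 to 50 mm above the bench. The point is in its middle across, 22 mm out from the end wall and 32 mm above the bench, with the tray's axes. It lies 97 mm from the tray's origin along the tray's -x.
- shelf: Fixed cherry desk shelf 580 mm wide (its y), 190 mm deep (its x), top 74 mm and underside 58 mm above the bench. An ash peg rail with two shock mounts runs along its rear, up to 224 mm high, all of it at least 105 mm behind the front edge. Origin: middle of the front edge, at bench level; x points level into the bay (away from the robot), y to the left along the edge, z up.
- bay_mouth (a point): Middle of the bay's opening in the shelf's front edge, half-way up (29 mm), with the shelf's axes. The opening is 208 mm wide between cherry cheeks. Inside hides an aluminium runner frame of two rigid side walls 28 mm tall: 168 mm apart at their ends, level with the front edge, narrowing evenly to 134 mm apart 50 mm behind it, straight and parallel from there (2 mm free on each side of the tray).
- bay_throat (a point): Point on the bay's middle line 50 mm behind the shelf's front edge, 16 mm up, where the straight part of the runners begins. The runner frame was screwed on by hand: its middle lies up to 9 mm left or right of this line and it is askew by up to 1.4 degrees (about the upright 100 mm behind the front edge), differently each time; no reading tells how.
- back_stop: Hidden stop at the back of the bay, part of the shelf: two rubber buffers on clamped rods, 35 mm left and right of the middle. Origin: nominal place of their faces, on the middle line at bench level, 125 mm behind the shelf's front edge. They may stand up to 18 mm nearer or farther, differently each time, not readable. They yield 3 mm at 2 N per mm (both together), then are rigid.
- elbow_c (a point): Chrome elbow adaptor (two 30 mm arms at a right angle, 22 mm thick) lying loose in the tray's rear compartment. The point is near its middle, 11 mm above the tray's floor.
- mic: Matte gold side-address microphone, 50 mm across, 161 mm tall, standing on the shelf. Origin: centre of its underside. To be left alone.
- foot: Grey rubber stand foot, 54 mm across, 36 mm tall, on the shelf. Origin: centre of its underside. To be left alone.
- clip: Black plastic clip-on microphone holder, about 50 x 34 x 41 mm, on the bench. Origin: centre of its underside. To be left alone.
- adaptor: Small brass thread adaptor, 28 mm across, 24 mm tall, on the bench. Origin: centre of its underside. To be left alone.
- tuner: Green tuner pedal box, 70 x 120 x 45 mm, on the bench. Origin: centre of its underside. To be left alone.
- tin: Red round tin, 74 mm across, 50 mm tall, on the bench. Origin: centre of its underside. To be left alone.
There are look-alikes about, which are no part of the job. There is more than one size of the tray; the job needs the smaller.

How it is judged:
By the outcome, as a careful person would: the job done as asked, in the order asked, and still so for the second after the job is handed in, with the robot touching nothing.
It also fails if it takes over 72 s, if anything falls off the work surface, if the arm or the gripper's body presses on something with over 40 N, if the wrist force passes 120 N, or if a joint passes its speed limit or range.

ROBOT

A 7-joint arm with a two-finger parallel gripper is mounted at the origin on the work surface. World frame = base frame: x ahead of the robot, y to its left, z up, the work surface at z = 0. Lengths are in m, angles in rad, forces in N, time in s.
With the tool pointing down it reaches from about 0.35 to 0.9 m from the base axis. Payload 8.1 kg.
Tool frame: the origin (TCP) lies between the finger pads; the fingertips stand ahead of it and the grasp point (between the pads) is the TCP (arm.nose_length is the z of the fingertips in the tool frame, in m); z points along the fingers, y is the line along which they close (so a half turn about z gives the same grasp; the last joint's range is limited). The gripper opens to 92 mm and grips with 3 to 60 N. Pads are 19 mm wide; open, the fingers measure 130 mm over their backs; the gripper's body (75 mm by 190 mm) begins 47 mm behind the grasp point.
Start: joints at [-1.322, 0.434, 0.025, 1.573, -0.012, 1.134, -0.075], TCP at [0.215, 0.587, 0.246] pointing down, gripper open.
Joint ranges: [-2.62, 2.62], [-0.44, 2.09], [-1.27, 1.32], [0.08, 2.57], [-1.32, 4.46], [0.12, 2], [-2.74, 2.74]. Speed limits (rad/s): [2.22, 2.22, 3.01, 3.01, 3.14, 3.14, 3.14].

INTERFACE

Orientations are given as a rotation vector (axis times angle).
In Python, from cell import sensors, optics, arm gives the robot as it stands.
- The arm moves only by the tool arm_command, never from a script. Its argument "deltas" is one flat list of numbers, 7 for each row, row after row: the turn, a rotation vector about the world's x, y, z as a fraction of full scale, then the shift along the world's x, y, z as a fraction of full scale, then the finger opening in mm, from 0 to 91.8. In form: [wx, wy, wz, dx, dy, dz, fingers, wx, wy, wz, dx, dy, dz, fingers, ...]. A call has 1 to 20 rows; each row is the pose to reach, as a shift and turn from the pose commanded when the call began; what a row does not reach only later rows make up. Full scale, the value 1, is 1 m for a shift and 90 degrees for a turn. A row lasts 1/10 s, in which the tool goes at most 50 mm and 8.59 degrees, less where a joint would pass 70% of its speed; a pose out of reach is approached as far as the arm can. A call with a number of a shift or a turn outside -1 to 1 is refused whole. A call with a gripper value outside its range is refused whole. The fingers move at their own pace and stop on an object; "force" is the grip in N (left out, the last holds). Time passes only in rows, so rows that repeat a pose let the fingers close. It gives the time, the measured TCP pose, the force, the opening and the grip force at its end, in the units of the state.
- sensors.observe(): the state, without advancing time (a new reading comes with each control period).
- optics.get_image(name): name is "scene" or "top" or "wrist"; returns the picture (400x640x3 uint8, blue, green, red); there is no depth.
- optics.calibration(name): a dict with "camera_matrix" (3x3 intrinsics, pixels), "rvec" (rotation vector, rad) and "tvec" (3), from world to camera coordinates, as OpenCV has them. Camera axes: x right, y down, z forward; pixel columns grow to the right and rows downward; lengths in m; the calibration is good to about 2 mm. The wrist camera is an equidistant fisheye: a pixel r from the principal point sees the ray r / f radians off the axis. A picture is of the moment at which its call begins: read the wrist's pose just before it. calibration takes no time and is no camera call; for the wrist camera it gives the pose at the moment of the call.
- arm.sign_off(): hands the job in; it is judged then, once.
The state is a dict: "clock": time; "joints": joint angles; "dq": joint speeds; "joint_efforts": joint torques, N m; "position": TCP position; "ee_rot": TCP orientation; "force": force on the tool from outside, world axes, zero at the start; "ft_torque": the same for the moment, N m; "width": opening from 0.0 (shut) to 1.0 (fully open); "gripper_force": force on a finger pad.
Only numpy, scipy, OpenCV 4.12 (cv2) and the standard library are available. Lean on these libraries where they do the work, as an engineer would, in place of code of your own. Each camera call takes 0.05 s, during which the arm holds its last target. There are 200 camera calls.

## Working session

There is one attempt and no reset: what is moved stays moved. The work goes in short steps, Python scripts to look and compute and a tool call to move; the robot and the scene stay as the last step left them, time stands still between calls to the robot, and variables do not carry over. Pictures are saved under pics/ and viewed, at most 10 in all, crops included, and the job is handed in when it is done.

Besides the shell and the picture viewer there is one more tool, called after "Request:" as name(argument=value, ...) on one line, values as JSON. arm_command: Moves the arm, as the interface text tells. Its arguments: {"type":"object","properties":{"deltas":{"type":"array","items":{"type":"number"}},"force":{"type":"number"}},"required":["deltas"]}

```bash
mkdir -p pics; ls
python3 - <<'E'
from cell import sensors, optics, arm
import cv2
s=sensors.observe(); print(s['clock'],s['position'],s['ee_rot'],s['width'],arm.nose_length)
for n in("scene","top"):
    cv2.imwrite(f"pics/{n}0.png",optics.get_image(n)); c=optics.calibration(n); print(n,c)
E
```

```text
pics
0.0 [0.21528549 0.58624054 0.24495346] [-5.49961081e-01 -3.09295065e+00  2.45471627e-03] 1.0011030651333885 0.019
scene {'camera_matrix': array([[365.02193344,   0.        , 318.70176752],
       [  0.        , 365.02193344, 199.24512088],
       [  0.        ,   0.        ,   1.        ]]), 'rvec': array([ 2.01891482,  1.76409812, -0.52224187]), 'tvec': array([-0.07338607, -0.41769878,  1.43486987])}
top {'camera_matrix': array([[403.36258841,   0.        , 311.95491258],
       [  0.        , 403.36258841, 197.01489323],
       [  0.        ,   0.        ,   1.        ]]), 'rvec': array([ 2.16063543, -2.20233267,  0.08283707]), 'tvec': array([0.01784093, 0.5582815 , 1.29100876])}
```

View pics/top0.png

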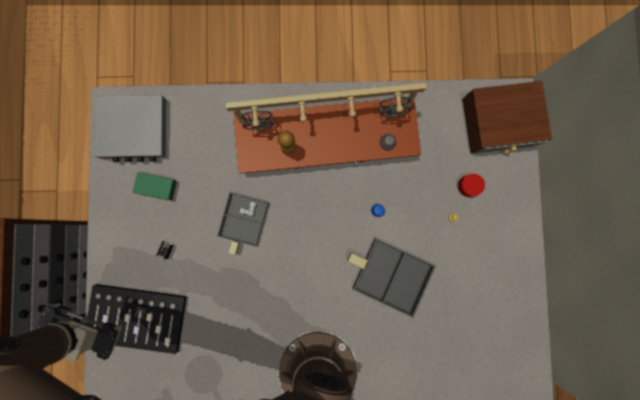

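View pics/scene0.png

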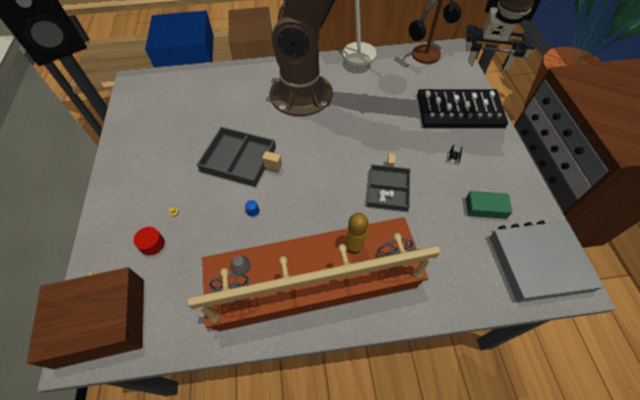

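The top view shows the small tray (244,220) with the chrome elbow (248,209) at its rear and its pull at (235,248). The large decoy tray is at (393,277) with its pull at (358,261). The blue cap is at (378,211), and the shelf front edge runs (240,173)–(420,158).
- Candidates for the tray: (244,220) small, holding the elbow, and (393,277) large. I choose the small one.
- Candidates for the cap: only the blue thing at (378,211); the blue box at scene (180,38) is off the bench.

```bash
cat > h.py <<'E'
import numpy as np, cv2
from cell import sensors, optics, arm
def ray(cal,px,fish=False):
    K=cal['camera_matrix']; R,_=cv2.Rodrigues(np.array(cal['rvec'])); t=np.array(cal['tvec']).ravel()
    p=np.atleast_2d(np.array(px,float)); n=(p-[K[0,2],K[1,2]])/[K[0,0],K[1,1]]
    if fish:
        th=np.linalg.norm(n,axis=1,keepdims=True)+1e-12; d=np.hstack([n/th*np.sin(th),np.cos(th)])
    else: d=np.hstack([n,np.ones((len(n),1))])
    return -R.T@t, d@R
def onplane(cal,px,z,fish=False):
    c,d=ray(cal,px,fish); return c+d*((z-c[2])/d[:,2])[:,None]
def mask(im,lo,hi): return cv2.inRange(cv2.cvtColor(im,cv2.COLOR_BGR2HSV),lo,hi)
def big(m,roi=None):
    if roi: k=np.zeros_like(m); x0,y0,x1,y1=roi; k[y0:y1,x0:x1]=m[y0:y1,x0:x1]; m=k
    cs,_=cv2.findContours(m,cv2.RETR_EXTERNAL,cv2.CHAIN_APPROX_NONE)
    return max(cs,key=cv2.contourArea)
E
python3 - <<'E'
from h import *
np.set_printoptions(precision=4,suppress=True)
T=cv2.imread('pics/top0.png');S=cv2.imread('pics/scene0.png');ct=optics.calibration('top');cs=optics.calibration('scene')
def cen(c): m=cv2.moments(c); return [m['m10']/m['m00'],m['m01']/m['m00']]
# cap
a=cen(big(mask(T,(100,120,60),(125,255,255)),(340,180,420,240)));b=cen(big(mask(S,(100,120,60),(125,255,255)),(230,190,280,230)))
print('cap',a,b,onplane(ct,a,.024),onplane(cs,b,.026))
# tray: dark region in ROI incl. elbow
g=cv2.cvtColor(T,cv2.COLOR_BGR2GRAY); m=cv2.inRange(g,0,88); m=cv2.morphologyEx(m,cv2.MORPH_OPEN,np.ones((2,2)))
c=big(m,(205,180,285,255)); r=cv2.minAreaRect(c); bx=cv2.boxPoints(r); print('tray',r); print(onplane(ct,bx,.03), onplane(ct,r[0],.03))
w=onplane(ct,bx,.03); print('sides',[np.linalg.norm(w[i]-w[i-1]) for i in range(4)])
p=cen(big(mask(T,(15,40,120),(35,255,255)),(220,235,250,262)));print('pull',p,onplane(ct,p,.05))
# shelf front edge
m=mask(T,(0,120,70),(14,255,255)); P=[]
for x in range(250,412,2):
    y=np.where(m[140:200,x])[0]
    if len(y):P.append((x,y.max()+140.5))
P=np.array(P); f=np.polyfit(P[:,0],P[:,1],1)
k=abs(P[:,1]-np.polyval(f,P[:,0]))<2; f=np.polyfit(P[k,0],P[k,1],1); print('resid',np.std(P[k,1]-np.polyval(f,P[k,0])),P[::10].tolist())
c=big(m,(225,90,430,200)); print('shelf',cv2.boxPoints(cv2.minAreaRect(c)).tolist(), 'L/R',c[:,0,0].min(),c[:,0,0].max())
e=onplane(ct,[(x,np.polyval(f,x)) for x in (240,420)],.074);e0=onplane(ct,[(x,np.polyval(f,x)) for x in (240,420)],.058);print(e,e0,'ang',np.degrees(np.arctan2(*(e[0]-e[1])[[1,0]]))-90)
cv2.imwrite('pics/crop1.png',np.hstack([cv2.resize(T[150:290,200:300],None,fx=4,fy=4,interpolation=2),cv2.resize(T[140:280,340:430],None,fx=4,fy=4,interpolation=2)]))
E
```

```text
cap [377.74226804123714, 209.9536082474227] [251.76608187134502, 207.7859649122807] [[ 0.5122 -0.2051  0.024 ]] [[ 0.5175 -0.2022  0.026 ]]
tray ((242.75123596191406, 225.60931396484375), (41.804866790771484, 57.77165985107422), 15.751173973083496)
[[0.4009 0.3214 0.03  ]
 [0.5788 0.2706 0.03  ]
 [0.5395 0.1407 0.03  ]
 [0.3624 0.1928 0.03  ]] [[0.4699 0.2315 0.03  ]]
sides [np.float64(0.1342300352120908), np.float64(0.18499291732359519), np.float64(0.13565267666729958), np.float64(0.1845456732117441)]
pull [232.43333333333334, 247.67777777777778] [[0.4009 0.261  0.05  ]]
resid 0.2997634454098803 [[250.0, 171.5], [270.0, 169.5], [290.0, 167.5], [310.0, 165.5], [330.0, 163.5], [350.0, 161.5], [370.0, 159.5], [390.0, 157.5], [410.0, 155.5]]
shelf [[232.9590301513672, 114.20254516601562], [414.6582336425781, 96.17131805419922], [420.54986572265625, 155.54086303710938], [238.85067749023438, 173.57208251953125]] L/R 234 420
[[ 0.6348  0.2315  0.074 ]
 [ 0.6806 -0.3354  0.074 ]] [[ 0.6371  0.2344  0.058 ]
 [ 0.6835 -0.3397  0.058 ]] ang 4.62390725865896
```

View pics/crop1.png

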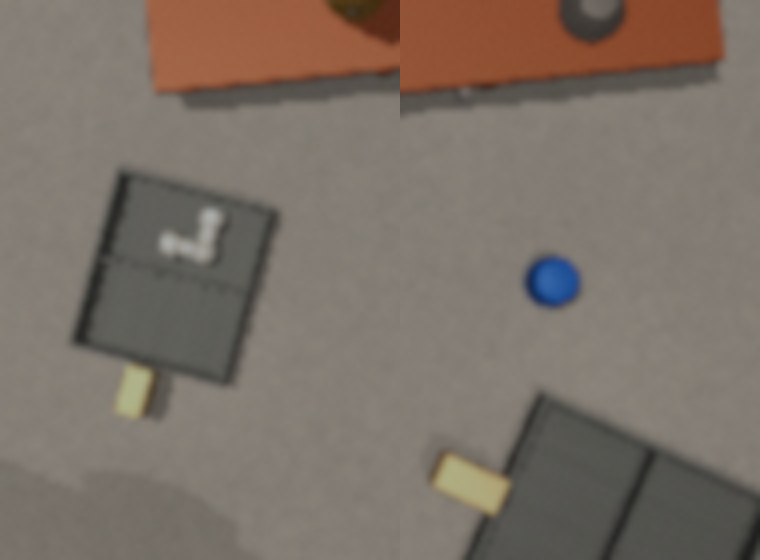

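The crop confirms it: the small tray holds the elbow in its rear compartment, its front compartment is empty, and the cap is round and blue. The tray's corners in the top image are about (230.5,193), (269,202.5), (257.5,246) and (219,236). I'll go over the tray and look with the wrist camera.

Request:
arm_command(deltas=[0,0,0.053,0.225,-0.346,0,91,0,0,0.053,0.225,-0.346,0,91,0,0,0.053,0.225,-0.346,0,91,0,0,0.053,0.225,-0.346,0,91,0,0,0.053,0.225,-0.346,0,91,0,0,0.053,0.225,-0.346,0,91,0,0,0.053,0.225,-0.346,0,91,0,0,0.053,0.225,-0.346,0,91,0,0,0.053,0.225,-0.346,0,91,0,0,0.053,0.225,-0.346,0,91,0,0,0.053,0.225,-0.346,0,91])

```text
clock: 1.2
position: [0.4398, 0.2416, 0.2455]
ee_rot: [-0.42, -3.113, -0.0]
force: [0.0, 0.6, -0.2]
width: 0.991
gripper_force: 0.0
```

Run:
```python
from h import *
np.set_printoptions(precision=4,suppress=True)
s=sensors.observe();c=optics.calibration('wrist');im=optics.get_image('wrist');cv2.imwrite('pics/w1.png',im)
np.savez('w1.npz',**{k:np.array(v) for k,v in c.items()})
print(s['clock'],s['position'],s['ee_rot'],c['camera_matrix'],ray(c,[[320,200]],True)); print(s['force'])
```

```text
1.2 [0.4398 0.2416 0.2455] [-0.4198 -3.1127 -0.0004] [[309.7069   0.     322.7693]
 [  0.     309.7069 198.9104]
 [  0.       0.       1.    ]] (array([0.3699, 0.2613, 0.3841]), array([[ 0.2607, -0.0805, -0.9621]]))
[ 0.0353  0.6159 -0.2256]
```

View pics/w1.png

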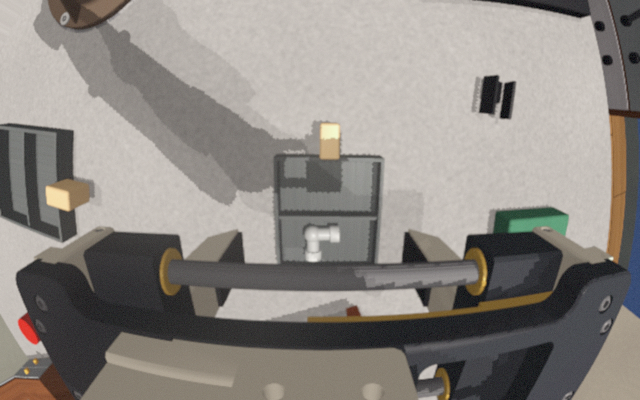

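The wrist view shows the tray's front rim corners at (275,155) and (383,157), the divider ends at (277,215) and (380,217), and the pull's top at about (330,130). The front compartment is empty.

Run:
```python
from h import *
np.set_printoptions(precision=4,suppress=True)
c=dict(np.load('w1.npz'));im=cv2.imread('pics/w1.png')
w=onplane(c,[[275,156],[383,157],[277,215],[380,217]],.03,True);print(w)
v=w[0]-w[1];print('width',np.linalg.norm(v)); u=np.array([-v[1],v[0]])/np.linalg.norm(v[:2]); u=u*np.sign(u[0]);print('x axis',u,np.degrees(np.arctan2(u[1],u[0])))
mid=(w[0]+w[1])/2; print('endmid',mid,'front comp',mid[:2]+u*.0385,'pullpt',mid[:2]-u*.022, 'dividermid',(w[2]+w[3])/2)
m=mask(im,(10,30,150),(30,255,255)); k=big(m,(305,110,355,170)); m2=mask(im,(10,30,225),(40,255,255));k2=big(m2,(305,110,355,170))
print(cv2.boundingRect(k),cv2.boundingRect(k2)); x,y,a,b=cv2.boundingRect(k2)
print(onplane(c,[[x,y],[x+a,y],[x,y+b],[x+a,y+b],[x+a/2,y+b/2]],.05,True))
```

```text
[[0.401  0.1955 0.03  ]
 [0.4351 0.3163 0.03  ]
 [0.4703 0.1762 0.03  ]
 [0.5061 0.2966 0.03  ]]
width 0.125547249793295
x axis [ 0.9624 -0.2717] -15.76560169435371
endmid [0.418  0.2559 0.03  ] front comp [0.4551 0.2454] pullpt [0.3969 0.2619] dividermid [0.4882 0.2364 0.03  ]
(319, 122, 22, 37) (321, 124, 19, 16)
[[0.3793 0.2569 0.05  ]
 [0.3846 0.2765 0.05  ]
 [0.396  0.2523 0.05  ]
 [0.4014 0.272  0.05  ]
 [0.3904 0.2644 0.05  ]]
```

Request:
arm_command(deltas=[0,0,0,0.01,-0.446,0,91,0,0,0,0.01,-0.446,0,91,0,0,0,0.01,-0.446,0,91,0,0,0,0.01,-0.446,0,91,0,0,0,0.01,-0.446,0,91,0,0,0,0.01,-0.446,0,91,0,0,0,0.01,-0.446,0,91,0,0,0,0.01,-0.446,0,91,0,0,0,0.01,-0.446,0,91,0,0,0,0.01,-0.446,0,91,0,0,0,0.01,-0.446,0,91,0,0,0,0.01,-0.446,0,91])

```text
clock: 2.45
position: [0.451, -0.203, 0.2454]
ee_rot: [-0.415, -3.113, -0.001]
force: [0.0, -0.1, -0.6]
width: 0.989
gripper_force: 0.0
```

Run:
```python
from h import *
np.set_printoptions(precision=4,suppress=True)
s=sensors.observe();c=optics.calibration('wrist');im=optics.get_image('wrist');cv2.imwrite('pics/w2.png',im)
np.savez('w2.npz',**{k:np.array(v) for k,v in c.items()})
print(s['clock'],s['position'],s['ee_rot'])
k=big(mask(im,(100,120,40),(125,255,255)),(200,100,450,300)); print(cv2.boundingRect(k)); x,y,a,b=cv2.boundingRect(k)
p=[[x+a/2,y+b/2]]; 
for z in(.0,.022,.03): print(onplane(c,p,z,True))
print(ray(c,p,True))
print(onplane(c,[[x,y+b/2],[x+a,y+b/2]],.022,True))
```

```text
2.45 [ 0.451  -0.203   0.2454] [-0.4154 -3.1134 -0.0014]
(318, 202, 31, 39)
[[ 0.5183 -0.2058  0.    ]]
[[ 0.5105 -0.2045  0.022 ]]
[[ 0.5076 -0.2041  0.03  ]]
(array([ 0.381 , -0.1836,  0.384 ]), array([[ 0.3362, -0.0544, -0.9402]]))
[[ 0.5054 -0.2231  0.022 ]
 [ 0.5156 -0.1859  0.022 ]]
```

View pics/w2.png

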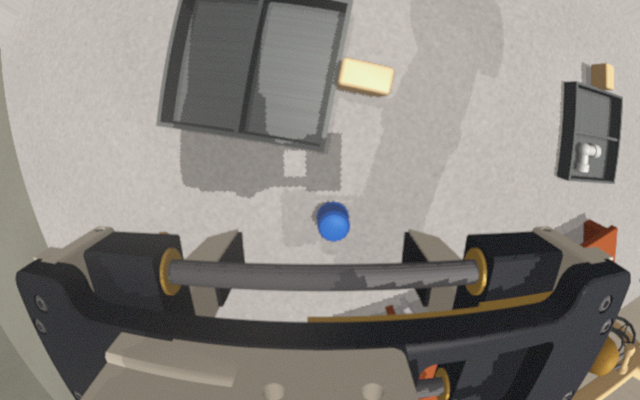

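The cap is at pixel (333,221), about (0.511, -0.2045). The large tray is well clear to the upper left. Descending to grasp the cap.

Request:
arm_command(deltas=[0,0,0,0.03,0,-0.03,91,0,0,0,0.061,0,-0.07,91,0,0,0,0.061,0,-0.12,91,0,0,0,0.061,0,-0.16,91,0,0,0,0.061,0,-0.195,91,0,0,0,0.061,0,-0.219,91,0,0,0,0.061,0,-0.219,91,0,0,0,0.061,0,-0.219,30,0,0,0,0.061,0,-0.219,30,0,0,0,0.061,0,-0.219,30,0,0,0,0.061,0,-0.219,30,0,0,0,0.061,0,-0.219,30,0,0,0,0.061,0,-0.219,30,0,0,0,0.061,0,-0.219,30], force=10)

```text
clock: 3.9
position: [0.5114, -0.2053, 0.0269]
ee_rot: [0.421, 3.113, 0.0]
force: [-0.5, 0.5, 2.4]
width: 0.432
gripper_force: 10.6
```

Request:
arm_command(deltas=[0,0,0,0,0,0.05,30,0,0,0,0,0.02,0.1,30,0,0,0,-0.056,0.447,0.11,30,0,0,0,-0.056,0.447,0.11,30,0,0,0,-0.056,0.447,0.11,30,0,0,0,-0.056,0.447,0.11,30,0,0,0,-0.056,0.447,0.11,30,0,0,0,-0.056,0.447,0.11,30,0,0,0,-0.056,0.447,0.11,30,0,0,0,-0.056,0.447,0.11,30,0,0,0,-0.056,0.447,0.11,30,0,0,0,-0.056,0.447,0.11,30,0,0,0,-0.056,0.447,0.11,30,0,0,0,-0.056,0.447,0.11,30,0,0,0,-0.056,0.447,0.11,30])

```text
clock: 5.4
position: [0.4557, 0.2401, 0.1368]
ee_rot: [-0.424, -3.113, 0.001]
force: [-0.3, -0.2, 0.5]
width: 0.429
gripper_force: 10.0
```

Run:
```python
from h import *
np.set_printoptions(precision=4,suppress=True)
s=sensors.observe();c=optics.calibration('wrist');im=optics.get_image('wrist');cv2.imwrite('pics/w3.png',im)
np.savez('w3.npz',**{k:np.array(v) for k,v in c.items()})
print(s['clock'],s['position'],s['ee_rot'],s['width'],s['force'])
```

```text
5.4 [0.4557 0.2401 0.1368] [-0.4245 -3.1128  0.0007] 0.4288430292667475 [-0.2736 -0.1538  0.4611]
```

View pics/w3.png

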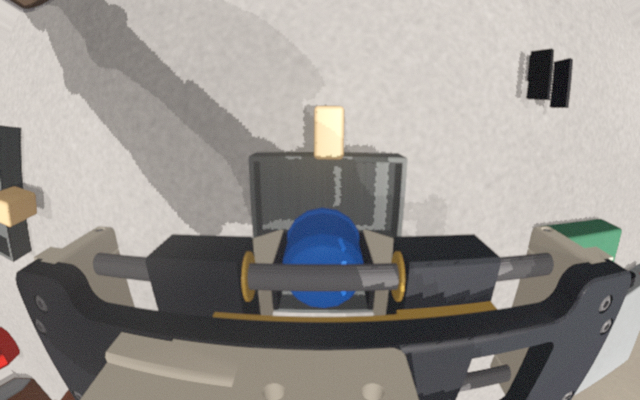

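The cap is held and the tray's front rim corners are at (250,156) and (405,157). The pull's top is at (315–344, 106). Recomputing the tray pose from this closer view.

Run:
```python
from h import *
np.set_printoptions(precision=4,suppress=True)
c=dict(np.load('w3.npz'));im=cv2.imread('pics/w3.png')
w=onplane(c,[[250,155],[405,156.5]],.03,True)
v=w[0]-w[1];print(w,'width',np.linalg.norm(v)); u=np.array([-v[1],v[0]])/np.linalg.norm(v[:2]); u=u*np.sign(u[0]);print('x axis',u,np.degrees(np.arctan2(u[1],u[0])))
mid=(w[0]+w[1])[:2]/2; print('endmid',mid,'front comp',mid+u*.0385,'pullpt',mid-u*.022)
m2=mask(im,(5,20,170),(40,255,255));k2=big(m2,(305,95,355,165)); print(cv2.boundingRect(k2))
for x in range(105,160,6): r=np.where(m2[x,305:355])[0]; print(x,r.min()+305,r.max()+305,end='; ')
print(onplane(c,[[315,107],[343.5,107]],.05,True))
```

```text
[[0.4007 0.1947 0.03  ]
 [0.4354 0.3159 0.03  ]] width 0.1260730279853014
x axis [ 0.9614 -0.2752] -15.976829263961394
endmid [0.4181 0.2553] front comp [0.4551 0.2447] pullpt [0.3969 0.2614]
(312, 104, 33, 54)
105 308 340; 111 313 344; 117 314 344; 123 314 344; 129 314 344; 135 314 344; 141 314 344; 147 314 344; 153 314 343; Traceback (most recent call last):
  File "<stdin>", line 8, in <module>
    return umr_minimum(a, axis, None, out, keepdims, initial, where)
ValueError: zero-size array to reduction operation minimum which has no identity
```

Request:
arm_command(deltas=[0,0,0,0,0.002,-0.04,30,0,0,0,0,0.002,-0.075,30,0,0,0,0,0.002,-0.095,30,0,0,0,0,0.002,-0.105,30,0,0,0,0,0.002,-0.105,30,0,0,0,0,0.002,-0.105,30,0,0,0,0,0.002,-0.105,60,0,0,0,0,0.002,-0.105,60,0,0,0,0,0.002,-0.105,60,0,0,0,0,0.002,-0.105,60,0,0,0,0,0.002,-0.09,60,0,0,0,0,0.002,-0.06,60,0,0,0,0,0.002,-0.01,60,0,0,0,-0.01,0.005,0,80,0,0,0,-0.06,0.019,0,80,0,0,0,-0.06,0.019,0,80,0,0,0,-0.06,0.019,0,80])

```text
clock: 7.15
position: [0.3939, 0.2614, 0.1367]
ee_rot: [-0.416, -3.113, -0.001]
force: [-0.1, 0.3, 0.5]
width: 0.864
gripper_force: 0.0
```

Run:
```python
from h import *
np.set_printoptions(precision=4,suppress=True)
s=sensors.observe();c=optics.calibration('wrist');im=optics.get_image('wrist');cv2.imwrite('pics/w4.png',im)
np.savez('w4.npz',**{k:np.array(v) for k,v in c.items()})
print(s['clock'],s['position'],s['ee_rot'],s['width'],s['force'])
```

```text
7.15 [0.3939 0.2614 0.1367] [-0.4161 -3.1132 -0.0005] 0.8637265729949272 [-0.0586  0.3134  0.4796]
```

View pics/w4.png

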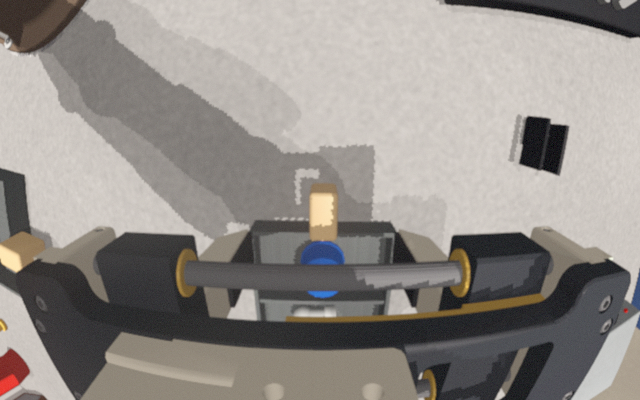

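The cap stands in the front compartment at (323,268), and the pull is centred under the gripper at (323,210). Descending to grip the pull.

Request:
arm_command(deltas=[0,0,-0.008,0,0.001,-0.04,80,0,0,-0.008,0,0.001,-0.075,80,0,0,-0.008,0,0.001,-0.1,80,0,0,-0.008,0,0.001,-0.1,80,0,0,-0.008,0,0.001,-0.1,10,0,0,-0.008,0,0.001,-0.1,10,0,0,-0.008,0,0.001,-0.1,10,0,0,-0.008,0,0.001,-0.1,10,0,0,-0.008,0,0.001,-0.1,10,0,0,-0.008,0,0.001,-0.1,10,0,0,-0.008,0,0.001,-0.1,10,0,0,-0.008,0,0.001,-0.1,10,0,0,-0.008,0,0.001,-0.1,10], force=30)

```text
clock: 8.5
position: [0.3954, 0.2617, 0.0368]
ee_rot: [-0.44, -3.111, -0.0]
force: [-0.7, 1.1, 1.6]
width: 0.236
gripper_force: 30.0
```

Request:
arm_command(deltas=[0,0,0.005,0.002,-0.007,0,10,0,0,0.014,0.004,-0.02,0,10,0,0,0.027,0.009,-0.039,0,10,0,0,0.041,0.013,-0.059,0,10,0,0,0.055,0.018,-0.079,0,10,0,0,0.069,0.022,-0.098,0,10,0,0,0.082,0.027,-0.118,0,10,0,0,0.096,0.031,-0.138,0,10,0,0,0.11,0.036,-0.157,0,10,0,0,0.124,0.04,-0.177,0,10,0,0,0.137,0.045,-0.197,0,10,0,0,0.151,0.049,-0.216,0,10,0,0,0.165,0.053,-0.236,0,10,0,0,0.179,0.058,-0.256,0,10,0,0,0.192,0.062,-0.275,0,10,0,0,0.206,0.067,-0.295,0,10,0,0,0.218,0.07,-0.311,0,10,0,0,0.224,0.073,-0.321,0,10,0,0,0.229,0.074,-0.328,0,10,0,0,0.229,0.074,-0.328,0,10], force=50)

```text
clock: 10.5
position: [0.4695, -0.0675, 0.0368]
ee_rot: [-0.121, 3.139, -0.001]
force: [0.6, -2.5, 1.3]
width: 0.235
gripper_force: 50.0
```

Run:
```python
from h import *
np.set_printoptions(precision=4,suppress=True)
s=sensors.observe();c=optics.calibration('top');T=optics.get_image('top')
print(s['clock'],s['position'],s['ee_rot'],s['width'],s['force'])
w=optics.get_image('wrist')
cv2.imwrite('pics/t5.png',np.vstack([cv2.resize(T[130:270,230:420],(640,472),interpolation=2)[:300],cv2.resize(w[:,:],None,fx=.75,fy=.75)[:,:].copy() if 0 else w[100:400]]))
```

```text
10.5 [ 0.4695 -0.0675  0.0368] [-0.121   3.1388 -0.0011] 0.23494053030541606 [ 0.5899 -2.4885  1.2908]
```

View pics/t5.png

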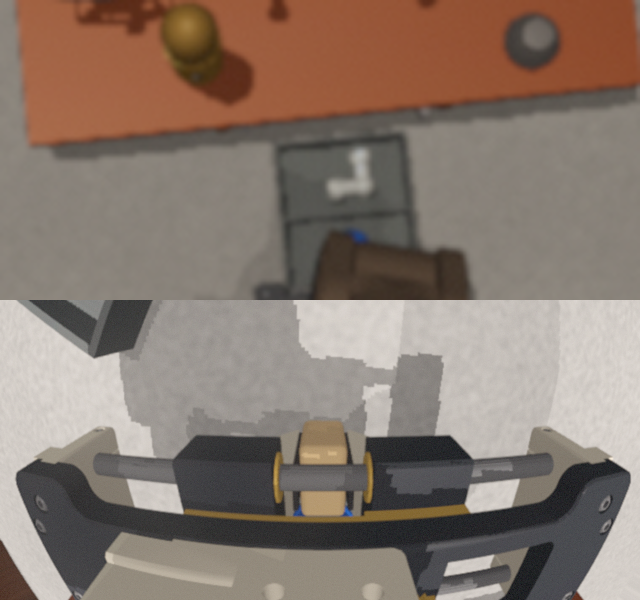

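The top view shows the tray in front of the bay, parallel to the shelf edge, with its rear rim corners at px (312,174) and (350,170). The elbow is in the rear compartment and the blue cap in the front one. Checking the alignment numerically.

Run:
```python
from h import *
np.set_printoptions(precision=4,suppress=True)
c=optics.calibration('top')
w=onplane(c,[[312.2,173.9],[349.7,170.1]],.03);e=onplane(c,[[238.85,173.57],[420.55,155.54]],.074)
print(w,e); M=(e[0]+e[1])/2; v=(e[0]-e[1])[:2];print(np.linalg.norm(v));v/=np.linalg.norm(v);u=np.array([v[1],-v[0]]);print('M',M,'u',u)
d=(w.mean(0)-M)[:2]; print('tray rear mid rel shelf: x',d@u,'y',d@v)
t=(w[0]-w[1])[:2];print('tray yaw rel',np.degrees(np.arctan2(v[0]*t[1]-v[1]*t[0],v@t)),np.linalg.norm(t))
s=sensors.observe();d=(s['position']-M)[:2];print('tcp rel',d@u,d@v)
```

```text
[[ 0.6331  0.0049  0.03  ]
 [ 0.6432 -0.1171  0.03  ]] [[ 0.6327  0.2351  0.074 ]
 [ 0.6788 -0.337   0.074 ]]
0.5740264569081287
M [ 0.6557 -0.0509  0.074 ] u [0.9968 0.0804]
tray rear mid rel shelf: x -0.01792303093800123 y -0.0037290288728451617
tray yaw rel 0.1139315741832838 0.12247090675237031
tcp rel -0.18696934254958195 -0.001130368198182499
```

Request:
arm_command(deltas=[0,0,0,0.005,0.0004,0,10,0,0,0,0.01,0.0008,0,10,0,0,0,0.015,0.0012,0,10,0,0,0,0.02,0.0016,0,10,0,0,0,0.025,0.002,0,10,0,0,0,0.028,0.0023,0,10,0,0,0,0.028,0.0023,0,10], force=14)

```text
clock: 11.3
position: [0.4952, -0.0635, 0.0364]
ee_rot: [0.123, -3.135, -0.001]
force: [-6.4, 0.3, 8.0]
width: 0.239
gripper_force: 14.0
```

Request:
arm_command(deltas=[0,0,0,0,0,0,10,0,0,0,0,0,0,10])

```text
clock: 11.5
position: [0.4952, -0.0635, 0.0364]
ee_rot: [0.123, -3.135, -0.001]
force: [-6.4, -0.8, 7.9]
width: 0.245
gripper_force: 14.0
```

Run:
```python
from h import *
np.set_printoptions(precision=4,suppress=True)
s=sensors.observe();c=optics.calibration('top');T=optics.get_image('top')
print(s['clock'],s['position'],s['ee_rot'],s['width'],s['force'],s['ft_torque'])
cv2.imwrite('pics/t6.png',np.hstack([cv2.resize(T[145:235,290:370],(480,540),interpolation=2),cv2.resize(optics.get_image('scene')[140:240,300:400],(320,320),interpolation=2).repeat(1,0)[:540] if 0 else np.zeros((540,1,3),np.uint8)]))
```

```text
11.5 [ 0.4952 -0.0635  0.0364] [ 0.1234 -3.1351 -0.0005] 0.24549299298705912 [-6.3983 -0.7919  7.9421] [-0.2544  1.4836 -0.0573]
```

View pics/t6.png

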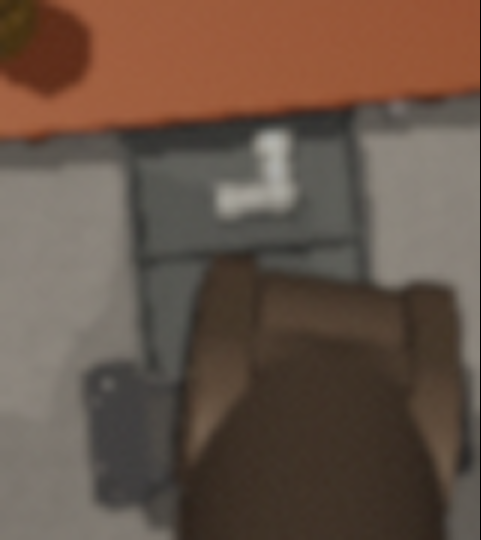

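The tray's front end has just gone under the shelf edge (crop left edge (130,150)–(150,370)) and is still parallel. The tool seems to be pressing down with about 8 N, which adds bench friction, so I'll relieve z a little.

Request:
arm_command(deltas=[0,0,0,0,0,0.001,10,0,0,0,0,0,0.001,10,0,0,0,0,0,0.001,10])

```text
clock: 11.85
position: [0.4972, -0.0635, 0.0375]
ee_rot: [0.124, -3.139, -0.0]
force: [-2.0, 0.8, -3.4]
width: 0.237
gripper_force: 14.0
```

Request:
arm_command(deltas=[0,0,0,0.003,0.0002,-0.0002,10,0,0,0,0.006,0.0005,-0.0002,10,0,0,0,0.009,0.0007,-0.0002,10,0,0,0,0.012,0.001,-0.0002,10,0,0,0,0.012,0.001,-0.0002,10])

```text
clock: 12.35
position: [0.5103, -0.0629, 0.0376]
ee_rot: [-0.123, 3.138, -0.0]
force: [1.1, 0.3, -3.0]
width: 0.238
gripper_force: 14.0
```

Request:
arm_command(deltas=[0,0,0,0.0025,0.0002,-0.0002,10,0,0,0,0.005,0.0004,-0.0002,10,0,0,0,0.0075,0.0006,-0.0002,10,0,0,0,0.01,0.0008,-0.0002,10])

```text
clock: 12.75
position: [0.5196, -0.0622, 0.0374]
ee_rot: [-0.123, 3.139, 0.0]
force: [-2.1, 0.1, -1.8]
width: 0.239
gripper_force: 14.0
```

Request:
arm_command(deltas=[0,0,0,0.002,0.0002,0,10,0,0,0,0.004,0.0003,0,10,0,0,0,0.006,0.0005,0,10])

```text
clock: 13.05
position: [0.5255, -0.0617, 0.0373]
ee_rot: [0.123, -3.139, -0.0]
force: [-1.9, -0.4, -0.3]
width: 0.238
gripper_force: 14.0
```

Request:
arm_command(deltas=[0,0,0,0.002,0.0002,0,10,0,0,0,0.004,0.0003,0,10])

```text
clock: 13.25
position: [0.5295, -0.0613, 0.0373]
ee_rot: [0.123, -3.139, -0.0]
force: [-2.2, 0.3, -1.8]
width: 0.241
gripper_force: 14.0
```

Request:
arm_command(deltas=[0,0,0,0.002,0.0002,0,10,0,0,0,0.004,0.0003,0,10])

```text
clock: 13.45
position: [0.5336, -0.061, 0.0374]
ee_rot: [-0.123, 3.139, 0.0]
force: [-1.5, 0.3, -1.4]
width: 0.242
gripper_force: 14.0
```

Request:
arm_command(deltas=[0,0,0,0.002,0.0002,0,10,0,0,0,0.004,0.0003,0,10])

```text
clock: 13.65
position: [0.5375, -0.0607, 0.0373]
ee_rot: [0.123, -3.139, -0.0]
force: [-2.1, -0.3, -1.0]
width: 0.235
gripper_force: 14.0
```

Run:
```python
from h import *
np.set_printoptions(precision=4,suppress=True)
s=sensors.observe();print(s['force'],s['ft_torque'],s['position'],s['ee_rot'])
```

```text
[-2.1287 -0.2745 -0.9773] [-0.0123  0.3664 -0.0132] [ 0.5375 -0.0607  0.0373] [ 0.1233 -3.1391 -0.0001]
```

Request:
arm_command(deltas=[0,0,0,0.002,0.0002,0,10,0,0,0,0.004,0.0003,0,10,0,0,0,0.006,0.0005,0,10])

```text
clock: 13.95
position: [0.5435, -0.0603, 0.0373]
ee_rot: [0.123, -3.139, -0.0]
force: [-1.5, -0.2, -1.1]
width: 0.239
gripper_force: 14.0
```

Request:
arm_command(deltas=[0,0,0,0.002,0.0002,0,10,0,0,0,0.004,0.0003,0,10,0,0,0,0.006,0.0005,0,10])

```text
clock: 14.25
position: [0.5495, -0.0598, 0.0373]
ee_rot: [0.123, -3.139, -0.0]
force: [-2.0, 0.4, -1.7]
width: 0.239
gripper_force: 14.0
```

Run:
```python
from h import *
o=cv2.imread('pics/t5.png')[300:]; w=optics.get_image('wrist')[100:]; cv2.imwrite('pics/w7.png',w)
for im in(o,w):
    k=big(mask(im,(10,50,120),(25,255,255)),(296,90,352,240)); print(cv2.boundingRect(k), cv2.minAreaRect(k))
```

```text
(299, 120, 48, 45) ((322.5, 142.0), (44.0, 47.0), 90.0)
(300, 120, 47, 45) ((323.0, 142.0), (44.0, 46.0), 90.0)
```

Request:
arm_command(deltas=[0,0,0,0.002,0.0002,0,10,0,0,0,0.004,0.0003,0,10])

```text
clock: 14.5
position: [0.5535, -0.0594, 0.0374]
ee_rot: [0.123, -3.139, -0.0]
force: [-2.2, -0.9, -0.6]
width: 0.24
gripper_force: 14.0
```

Request:
arm_command(deltas=[0,0,0,0.002,0.0002,0,10,0,0,0,0.004,0.0003,0,10,0,0,0,0.006,0.0005,0,10])

```text
clock: 14.8
position: [0.5596, -0.0589, 0.0373]
ee_rot: [-0.123, 3.139, 0.0]
force: [-1.9, 0.5, -0.2]
width: 0.237
gripper_force: 14.0
```

Request:
arm_command(deltas=[0,0,0,0.002,0.0002,0,10,0,0,0,0.004,0.0003,0,10,0,0,0,0.006,0.0005,0,10])

```text
clock: 15.1
position: [0.5656, -0.0585, 0.0374]
ee_rot: [-0.123, 3.139, 0.0]
force: [-1.9, 0.7, -0.3]
width: 0.24
gripper_force: 14.0
```

Request:
arm_command(deltas=[0,0,0,0.002,0.0002,0,10,0,0,0,0.004,0.0003,0,10,0,0,0,0.006,0.0005,0,10])

```text
clock: 15.4
position: [0.5716, -0.058, 0.0373]
ee_rot: [0.123, -3.139, -0.0]
force: [-2.7, 0.1, -0.4]
width: 0.239
gripper_force: 14.0
```

Request:
arm_command(deltas=[0,0,0,0.002,0.0002,0,10,0,0,0,0.004,0.0003,0,10,0,0,0,0.006,0.0005,0,10])

```text
clock: 15.7
position: [0.5776, -0.0574, 0.0373]
ee_rot: [0.123, -3.139, -0.0]
force: [-3.0, -0.5, -0.6]
width: 0.239
gripper_force: 14.0
```

Request:
arm_command(deltas=[0,0,0,0.002,0.0002,0,10,0,0,0,0.004,0.0003,0,10,0,0,0,0.006,0.0005,0,10])

```text
clock: 16.0
position: [0.5836, -0.057, 0.0373]
ee_rot: [0.123, -3.139, -0.0]
force: [-1.5, -0.1, -1.2]
width: 0.241
gripper_force: 14.0
```

Run:
```python
from h import *
np.set_printoptions(precision=4,suppress=True)
s=sensors.observe();print(s['force'],s['ft_torque'],s['position'],s['ee_rot'])
```

```text
[-1.5066 -0.0788 -1.1841] [ 0.0192  0.3666 -0.0295] [ 0.5836 -0.057   0.0373] [ 0.1232 -3.1392 -0.0001]
```

Request:
arm_command(deltas=[0,0,0,0.002,0.0002,0,10,0,0,0,0.004,0.0003,0,10])

```text
clock: 16.2
position: [0.5876, -0.0567, 0.0373]
ee_rot: [-0.123, 3.139, 0.0]
force: [-1.6, 0.1, -1.3]
width: 0.236
gripper_force: 14.0
```

Request:
arm_command(deltas=[0,0,0,0.0015,0.0001,0,10,0,0,0,0.003,0.0002,0,10])

```text
clock: 16.4
position: [0.5905, -0.0565, 0.0373]
ee_rot: [-0.123, 3.139, 0.0]
force: [-2.6, -0.5, -0.8]
width: 0.236
gripper_force: 14.0
```

Request:
arm_command(deltas=[0,0,0,0.0015,0.0001,0,10,0,0,0,0.003,0.0002,0,10])

```text
clock: 16.6
position: [0.5927, -0.0564, 0.0372]
ee_rot: [0.123, -3.138, -0.0]
force: [-5.8, -0.5, -0.1]
width: 0.235
gripper_force: 14.0
```

Request:
arm_command(deltas=[0,0,0,0.001,0.0001,0,10,0,0,0,0.001,0.0001,0,10])

```text
clock: 16.8
position: [0.5933, -0.0564, 0.037]
ee_rot: [0.123, -3.137, -0.0]
force: [-5.8, -0.4, -0.5]
width: 0.241
gripper_force: 14.0
```

Run:
```python
from h import *
np.set_printoptions(precision=4,suppress=True)
s=sensors.observe();print(s['force'],s['ft_torque'],s['position'],s['ee_rot'])
```

```text
[-5.7807 -0.4326 -0.5205] [-0.0811  1.0032  0.0459] [ 0.5933 -0.0564  0.037 ] [ 0.1228 -3.1369 -0.    ]
```

Request:
arm_command(deltas=[0,0,0,0.001,0.0001,0.0002,10,0,0,0,0.001,0.0001,0.0002,10])

```text
clock: 17.0
position: [0.5938, -0.0563, 0.037]
ee_rot: [0.123, -3.136, -0.0]
force: [-6.9, -0.5, 0.2]
width: 0.243
gripper_force: 14.0
```

Request:
arm_command(deltas=[0,0,0,0.001,0.0001,0.0002,10,0,0,0,0.001,0.0001,0.0002,10])

```text
clock: 17.2
position: [0.5943, -0.0563, 0.0371]
ee_rot: [0.123, -3.135, -0.0]
force: [-7.5, -1.4, -0.7]
width: 0.238
gripper_force: 14.0
```

Run:
```python
from h import *
np.set_printoptions(precision=4,suppress=True)
s=sensors.observe();print(s['force'],s['ft_torque'],s['position'],s['ee_rot'])
c=optics.calibration('top');T=optics.get_image('top');w=optics.get_image('wrist')[100:]
k=big(mask(w,(10,50,120),(25,255,255)),(296,90,352,240)); print(cv2.boundingRect(k), cv2.minAreaRect(k))
cv2.imwrite('pics/t8.png',np.vstack([cv2.resize(T[130:250,260:400],(640,548),interpolation=2)[:300],w]))
```

```text
[-7.518  -1.393  -0.7339] [-0.2064  1.4636  0.0211] [ 0.5943 -0.0563  0.0371] [ 0.1226 -3.1351 -0.0001]
(299, 120, 48, 45) ((322.5, 142.0), (44.0, 47.0), 90.0)
```

View pics/t8.png

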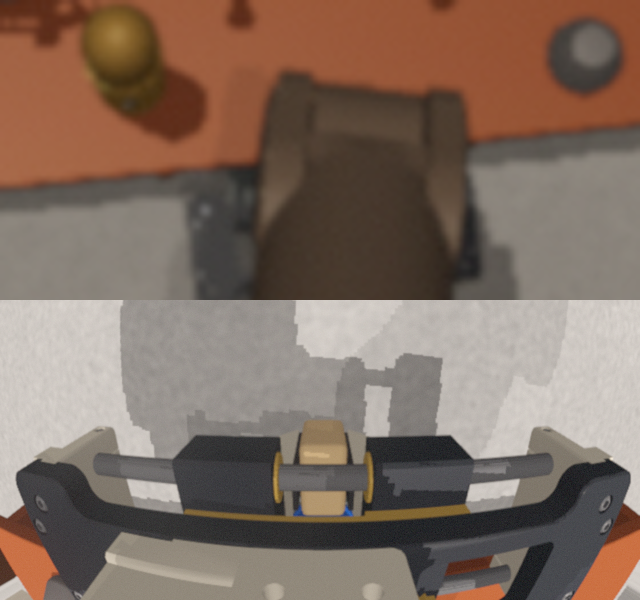

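The pull is still straight in the grip, the cap's edge shows behind it, and the mic is clear. Force is rising at about 2 N/mm with hardly any side load, so this looks like the buffers. I'll shift slightly sideways to rule out a runner snag.

Request:
arm_command(deltas=[0,0,0,0,-0.001,0,10,0,0,0,0,-0.001,0,10,0,0,0,0,-0.001,0,10])

```text
clock: 17.6
position: [0.5944, -0.0568, 0.037]
ee_rot: [0.124, -3.135, -0.001]
force: [-7.1, -0.0, -0.2]
width: 0.24
gripper_force: 14.0
```

Request:
arm_command(deltas=[0,0,0,0.001,0.0001,0,10,0,0,0,0.001,0.0001,0,10])

```text
clock: 17.8
position: [0.5945, -0.0567, 0.0368]
ee_rot: [0.123, -3.133, -0.001]
force: [-9.6, 0.2, 0.3]
width: 0.235
gripper_force: 14.0
```

Run:
```python
from h import *
np.set_printoptions(precision=4,suppress=True)
s=sensors.observe();print(s['force'],s['ft_torque'],s['position'],s['ee_rot'])
```

```text
[-9.6115  0.2241  0.322 ] [0.0126 1.8107 0.0891] [ 0.5945 -0.0567  0.0368] [ 0.1234 -3.1335 -0.0009]
```

Force jumped from 7 to 9.6 N with no further travel after about 3 mm of spring, so the buffers are fully compressed. I'll ease the push down to about zero before letting go so the tray doesn't spring back.

Request:
arm_command(deltas=[0,0,0,-0.001,-0.0001,0,10,0,0,0,-0.002,-0.0002,0,10,0,0,0,-0.003,-0.0002,0,10,0,0,0,-0.003,-0.0002,0,10])

```text
clock: 18.2
position: [0.5938, -0.0569, 0.0375]
ee_rot: [0.124, -3.138, -0.0]
force: [-5.3, 0.1, -2.7]
width: 0.238
gripper_force: 14.0
```

Request:
arm_command(deltas=[0,0,0,-0.0005,0,-0.0002,10,0,0,0,-0.001,0,-0.0002,10,0,0,0,-0.001,0,-0.0002,10])

```text
clock: 18.5
position: [0.5936, -0.057, 0.0376]
ee_rot: [-0.123, 3.139, 0.0]
force: [-3.6, 0.6, -2.9]
width: 0.24
gripper_force: 14.0
```

Request:
arm_command(deltas=[0,0,0,-0.0005,0,-0.0002,10,0,0,0,-0.001,0,-0.0003,10,0,0,0,-0.001,0,-0.0003,10])

```text
clock: 18.8
position: [0.5929, -0.057, 0.0374]
ee_rot: [-0.123, 3.138, 0.0]
force: [-2.0, 1.1, -3.5]
width: 0.238
gripper_force: 14.0
```

Request:
arm_command(deltas=[0,0,0,-0.0005,0,-0.0003,10,0,0,0,-0.0007,0,-0.0004,10,0,0,0,-0.0007,0,-0.0004,10])

```text
clock: 19.1
position: [0.5923, -0.057, 0.0371]
ee_rot: [-0.123, 3.138, -0.0]
force: [0.0, 1.1, -2.1]
width: 0.239
gripper_force: 14.0
```

Request:
arm_command(deltas=[0,0,0,0,0,-0.0001,23,0,0,0,0,0,-0.0001,26,0,0,0,0,0,-0.0001,32,0,0,0,0,0,-0.0001,45,0,0,0,0,0,-0.0001,60,0,0,0,0,0,-0.0001,60,0,0,0,0,0,-0.0001,60,0,0,0,0,0,-0.0001,60])

```text
clock: 19.9
position: [0.5917, -0.0571, 0.0367]
ee_rot: [-0.123, 3.139, 0.0]
force: [0.4, -0.6, -0.1]
width: 0.649
gripper_force: 0.0
```

Run:
```python
from h import *
np.set_printoptions(precision=4,suppress=True)
s=sensors.observe();print(s['force'],s['position'],s['width'])
w=optics.get_image('wrist')[100:]
m=mask(w,(10,50,120),(25,255,255));k=big(m,(280,90,370,240)); print(cv2.boundingRect(k), cv2.minAreaRect(k))
```

```text
[ 0.4029 -0.6342 -0.0996] [ 0.5917 -0.0571  0.0367] 0.6493117860111368
(299, 120, 49, 45) ((323.0, 142.0), (44.0, 48.0), 90.0)
```

Request:
arm_command(deltas=[0,0,0,0,0,0.01,60,0,0,0,0,0,0.03,60,0,0,0,-0.01,0,0.07,60,0,0,0,-0.04,0,0.11,60,0,0,0,-0.09,0,0.14,60,0,0,0,-0.14,0,0.16,60,0,0,0,-0.16,0,0.16,60,0,0,0,-0.16,0,0.16,60,0,0,0,-0.16,0,0.16,60])

```text
clock: 20.85
position: [0.432, -0.057, 0.1978]
ee_rot: [-0.123, 3.137, 0.001]
force: [0.9, -0.7, 0.5]
width: 0.657
gripper_force: 0.0
```

Run:
```python
from h import *
np.set_printoptions(precision=4,suppress=True)
s=sensors.observe();print(s['clock'],s['force'],s['position'])
c=optics.calibration('wrist');w=optics.get_image('wrist');cv2.imwrite('pics/w9.png',w)
cs,_=cv2.findContours(mask(w,(10,40,120),(30,255,255)),cv2.RETR_EXTERNAL,2)
for k in cs:
    if cv2.contourArea(k)>150:
        x,y,a,b=cv2.boundingRect(k); print((x,y,a,b),onplane(c,[[x,y],[x+a,y]],.05,True).ravel())
k=big(mask(w,(100,120,40),(125,255,255)),(200,100,450,300));x,y,a,b=cv2.boundingRect(k);print('cap',(x,y,a,b),onplane(c,[[x+a/2,y+b/2]],.026,True))
T=optics.get_image('top'); T0=cv2.imread('pics/top0.png')
k,_=cv2.findContours(cv2.morphologyEx(cv2.inRange(cv2.absdiff(T,T0).max(2),40,255),cv2.MORPH_OPEN,np.ones((3,3))),0,2)
print([cv2.boundingRect(q) for q in k])
```

```text
20.85 [ 0.924  -0.7035  0.5043] [ 0.432  -0.057   0.1978]
(478, 378, 35, 22) [0.7031 0.2013 0.05   0.7192 0.2786 0.05  ]
(83, 363, 98, 37) [ 0.7773 -0.4583  0.05    0.6956 -0.2361  0.05  ]
(495, 349, 31, 24) [0.6422 0.2062 0.05   0.6526 0.2716 0.05  ]
(109, 333, 308, 67) [ 0.6717 -0.3563  0.05    0.6016  0.073   0.05  ]
(0, 322, 69, 78) [ 0.7786 -0.7453  0.05    0.6784 -0.448   0.05  ]
(73, 252, 26, 29) [ 0.5406 -0.3847  0.05    0.5318 -0.3319  0.05  ]
(207, 251, 9, 48) [ 0.5078 -0.1749  0.05    0.5065 -0.1645  0.05  ]
(241, 228, 361, 93) [ 0.4772 -0.136   0.05    0.4516  0.3389  0.05  ]
(46, 190, 18, 19) [ 0.4568 -0.4214  0.05    0.4542 -0.381   0.05  ]
(215, 75, 71, 56) [ 0.327  -0.1667  0.05    0.3259 -0.0984  0.05  ]Traceback (most recent call last):
  File "<stdin>", line 9, in <module>
  File "h.py", line 16, in big
    return max(cs,key=cv2.contourArea)
ValueError: max() iterable argument is empty
```

The tray is released. For a sound seat, I'll give one gentle nudge on the pull's end with closed fingers, then withdraw slowly. That also checks that it still touches the buffers.

Request:
arm_command(deltas=[0,0,0,0.04,-0.001,-0.03,0,0,0,0,0.08,-0.003,-0.07,0,0,0,0,0.1,-0.004,-0.11,0,0,0,0,0.105,-0.004,-0.15,0,0,0,0,0.105,-0.004,-0.166,0,0,0,0,0.105,-0.004,-0.166,0,0,0,0,0.105,-0.004,-0.166,0,0,0,0,0.115,-0.003,-0.166,0,0,0,0,0.122,-0.003,-0.166,0,0,0,0,0.125,-0.0025,-0.166,0,0,0,0,0.125,-0.0025,-0.166,0])

```text
clock: 22.0
position: [0.5579, -0.0594, 0.0315]
ee_rot: [-0.124, 3.137, 0.0]
force: [0.3, -0.3, 0.3]
width: 0.004
gripper_force: 0.0
```

Request:
arm_command(deltas=[0,0,0,0.002,0.0002,0,0,0,0,0,0.004,0.0003,0,0,0,0,0,0.006,0.0005,0,0])

```text
clock: 22.3
position: [0.5627, -0.0591, 0.0308]
ee_rot: [0.123, -3.139, -0.0]
force: [-0.4, 0.2, 0.6]
width: 0.002
gripper_force: 0.0
```

Request:
arm_command(deltas=[0,0,0,0.0015,0.0001,0,0,0,0,0,0.003,0.0002,0,0])

```text
clock: 22.5
position: [0.5654, -0.0589, 0.0307]
ee_rot: [0.123, -3.138, -0.0]
force: [-5.3, 0.2, 4.1]
width: 0.007
gripper_force: 2.7
```

Request:
arm_command(deltas=[0,0,0,0.001,0.0001,0.0003,0,0,0,0,0.001,0.0001,0.0003,0])

```text
clock: 22.7
position: [0.5654, -0.0589, 0.0307]
ee_rot: [0.123, -3.137, -0.0]
force: [-4.6, -1.1, 0.5]
width: 0.002
gripper_force: 2.6
```

Request:
arm_command(deltas=[0,0,0,0.001,0.0001,0,0,0,0,0,0.001,0.0001,0,0])

```text
clock: 22.9
position: [0.5659, -0.0588, 0.0306]
ee_rot: [0.123, -3.136, -0.0]
force: [-8.5, -0.2, 2.8]
width: 0.003
gripper_force: 3.5
```

The force climbs straight to 8.5 N with half a millimetre of travel, so the tray is against the buffers. Withdrawing slowly.

Request:
arm_command(deltas=[0,0,0,-0.0005,0,0,0,0,0,0,-0.001,-0.0001,0,0,0,0,0,-0.0015,-0.0001,0,0,0,0,0,-0.002,-0.0002,0,0,0,0,0,-0.0025,-0.0002,0,0,0,0,0,-0.003,-0.0002,0,0,0,0,0,-0.0035,-0.0003,0,0,0,0,0,-0.004,-0.0003,0,0,0,0,0,-0.0045,-0.0004,0,0,0,0,0,-0.005,-0.0004,0,0,0,0,0,-0.006,-0.0005,0,0,0,0,0,-0.007,-0.0006,0,0,0,0,0,-0.009,-0.0007,0,0,0,0,0,-0.013,-0.001,0,0,0,0,0,-0.03,-0.002,0.01,0,0,0,0,-0.06,-0.002,0.05,0,0,0,0,-0.1,-0.002,0.09,0,0,0,0,-0.14,-0.002,0.13,0,0,0,0,-0.14,-0.002,0.13,0,0,0,0,-0.14,-0.002,0.13,0])

```text
clock: 24.9
position: [0.4274, -0.0607, 0.1625]
ee_rot: [-0.123, 3.136, 0.001]
force: [0.6, -0.1, 0.8]
width: 0.006
gripper_force: 0.0
```

Run:
```python
from h import *
np.set_printoptions(precision=3,suppress=True)
s=sensors.observe();print(s['clock'],s['force'],s['position'])
T=optics.get_image('top'); T0=cv2.imread('pics/top0.png'); cv2.imwrite('pics/t10.png',T)
k,_=cv2.findContours(cv2.morphologyEx(cv2.inRange(cv2.absdiff(T,T0).max(2),40,255),cv2.MORPH_OPEN,np.ones((3,3))),0,2)
print([cv2.boundingRect(q) for q in k])
S=optics.get_image('scene'); b=mask(S,(100,120,60),(125,255,255))[100:,150:450]; print('blue px scene',cv2.countNonZero(b), 'top',cv2.countNonZero(mask(T,(100,120,60),(125,255,255))[140:260,260:420]))
m=mask(T,(15,40,120),(35,255,255)); cs,_=cv2.findContours(m[165:220,300:370],0,2); print([cv2.boundingRect(q) for q in cs])
c=optics.calibration('top')
```

```text
24.9 [ 0.561 -0.144  0.755] [ 0.427 -0.061  0.162]
[(292, 398, 5, 2), (331, 396, 11, 4), (273, 392, 16, 8), (289, 385, 3, 5), (335, 381, 4, 3), (321, 374, 10, 15), (305, 373, 11, 6), (0, 366, 7, 7), (29, 355, 3, 4), (71, 353, 4, 6), (29, 347, 4, 4), (38, 343, 4, 3), (17, 341, 97, 59), (165, 338, 4, 6), (319, 337, 15, 7), (30, 334, 4, 12), (78, 330, 8, 10), (89, 327, 6, 9), (85, 327, 3, 3), (155, 326, 5, 8), (111, 326, 6, 13), (57, 324, 3, 3), (102, 323, 6, 15), (70, 321, 5, 4), (124, 315, 5, 6), (184, 314, 115, 57), (146, 314, 5, 8), (127, 298, 5, 5), (231, 243, 5, 10), (302, 217, 90, 183), (371, 204, 14, 13), (251, 198, 3, 3), (243, 196, 7, 6), (218, 193, 52, 61), (329, 179, 5, 10), (312, 165, 38, 17)]
blue px scene 13 top 93
[(27, 12, 9, 14)]
```

```bash
python3 -c "
from cell import arm
print(arm.sign_off())"
```

```text
the job is handed in; nothing more can be done
None
```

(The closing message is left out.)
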